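Hook the lockout plate onto the bench instrument

TASK

Lock out the bench instrument: pick up the loose dark metal lockout plate, tilt its oblong eye past the wide head of the stud on the instrument's deck, then level it so it is caught under the head, and leave it lying flat on the deck with its tail between the two ribs, over the switch. The stud's height is set differently every time, so feel for it and press gently (never more than about 40 N on the instrument or the stud); leave the tip box, the bottle and the jar where they are.

Things in the scene. Friction and masses are not known exactly. Their poses are not given: they have to be found in the camera images.
- plate: Loose flat dark anodised aluminium plate, 4 mm thick, 0.09 to 0.15 kg. Origin: underside, middle of the eye; z up, x from eye to tail. The eye is an oblong opening 25 mm (x) by 42 mm (y), framed by an end bar (x -18.5 to -12.5 mm), an inner bar (x 12.5 to 18.5) and side bars 8 mm wide, 58 mm over all in y. The tail, 34 mm wide, runs on to x = 107 mm.
- fin (a point): Grip point 28 mm above the plate's underside at x = 50 mm, in the upright grip fin on the plate's middle line: 34 mm long in x, 10 mm thick in y, its top 38 mm above the underside; axes as the plate. At the start the plate lies flat on the bench left or right of the instrument, tail away to the left or ahead.
- tail (a point): Point on the plate's underside at x = 88 mm of the plate, on its middle line, to lie over the switch; axes as the plate.
- instrument: Fixed white instrument, 240 x 170 mm, level white deck 70 mm above the bench. Origin on the bench; x points from stud to switch (roughly to the robot's left), z up. The stud's head is wider than the eye: tilted some 40 degrees, the end bar goes under the head with the inner bar still above it; then, end bar against the shank, the inner bar comes down past the other edge.
- stud_foot (a point): Point on the deck on the axis of the upright steel stud, 55 mm from the instrument's origin towards -x; axes as the instrument. Shank 8 mm diameter; flat round head 30 mm diameter, 8 mm thick, its underside 14 to 44 mm above the deck: set anew each time, not measured, firm (holds against 80 N).
- switch (a point): Centre of the round flush switch in the deck, 88 mm from the stud's axis along the instrument's x; axes as the instrument. Two ribs 6 mm high, 36 mm long in x, stand left and right of it with 44 mm between them.
- tip_box: Loose white box of pipette tips, 120 x 80 x 61 mm, on the other side of the instrument from the plate; origin at the centre of its underside. Leave alone.
- reagent: Loose white bottle, 56 mm diameter, 110 mm tall, beyond the instrument to the left; origin at the centre of its underside. Leave alone.
- jar: Loose amber jar, 52 mm diameter, 60 mm tall, beyond the instrument to the right; origin at the centre of its underside. Leave alone.
Not all that is in view belongs to the job. Several things look just like the plate: the one meant starts farthest from the robot's base.

How it is judged:
By the outcome, as a careful person would: the job done as asked, in the order asked, and still so for the second after the job is handed in, with the robot touching nothing.
It also fails if it takes over 54 s, if anything falls off the work surface, if the arm or the gripper's body presses on something with over 40 N, if the wrist force passes 120 N, or if a joint passes its speed limit or range.

ROBOT

A 6-joint arm with a two-finger parallel gripper is mounted at the origin on the work surface. World frame = base frame: x ahead of the robot, y to its left, z up, the work surface at z = 0. Lengths are in mm, angles in rad, forces in N, time in s.
With the tool pointing down it reaches from about 275 to 750 mm from the base axis. Payload 10.2 kg.
Tool frame: the origin (TCP) lies at the very end of the fingers, on their centre line; the grasp point (between the pads) lies 19 mm behind it (ctrl.hold_point_z is the distance from the TCP to the grasp point, in mm); z points along the fingers, y is the direction in which the jaws open and shut (so a half turn about z gives the same grasp; the last joint's range is limited). The gripper opens to 85 mm and grips with 20 to 120 N. Pads are 22 mm wide; open, the fingers measure 114 mm over their backs; the gripper's body (76 mm by 85 mm) begins 54 mm behind the grasp point. The pads swing forward as they close: fully open they stand 13 mm farther back than shut.
Start: joints at [0.887, 0.313, 1.498, -0, 1.331, -0.223], TCP at [233.462, 470.241, 207.994] pointing down, gripper open.
Joint ranges: [-2.94, 2.94], [-0.97, 2.17], [0.19, 2.56], [-1.23, 4.37], [0.02, 3.11], [-2.88, 2.88]. Speed limits (rad/s): [2.39, 2.39, 3.01, 3.14, 3.14, 3.14].

INTERFACE

Orientations are given as a unit quaternion [w, x, y, z].
In Python, from rig import readout, cams, workorder, spotter, ctrl gives the robot as it stands.
- The arm moves only by the tool step_arm, never from a script. Its argument "plan" is text: rows parted by semicolons, each of 5 numbers parted by spaces: the shift along the tool's x, y, z in cm, then the turn about the tool's z in degrees, then the opening in per cent of the stroke, from 0 (shut) to 100 (fully open). In form: x y z twist gripper; .... A call has 1 to 10 rows; each row is the pose to reach, as a shift and turn from the pose commanded when the call began, along the tool's axes at that moment; what a row does not reach only later rows make up. A row lasts 1/10 s, in which the tool goes at most 50 mm and 8.59 degrees, less where a joint would pass 70% of its speed; a pose out of reach is approached as far as the arm can. A call with a gripper value outside its range is refused whole. The fingers move at their own pace and stop on an object; "grip_force" is the grip in N (left out, the last holds). Time passes only in rows, so rows that repeat a pose let the fingers close. It gives the time, the measured TCP pose, the force and the opening at its end, in the units of the state.
- readout.sense(): the state, without advancing time (a new reading comes with each control period).
- cams.capture(name): name is "side" or "top"; returns (picture, depth): 400x640x3 uint8, red, green, blue; 400x640 float32, mm along the optical axis (not along the pixel's ray), 0 where there is no reading.
- cams.camera_info(name): a dict with "vfov" (degrees; the focal length in pixels is half the picture's height over the tangent of half this angle, whatever the lens; pixels are square), "cx", "cy" (the principal point, pixels), "rvec" (rotation vector, rad) and "tvec" (3), from world to camera coordinates, as OpenCV has them. Camera axes: x right, y down, z forward; pixel columns grow to the right and rows downward; lengths in mm; the calibration is good to about 2 mm. A picture is of the moment at which its call begins. camera_info takes no time and is no camera call.
- workorder.finish_job(): hands the job in, once; it reports no verdict.
Trained networks look in the newest picture that a camera, given by its name, has taken for a name from the list of things; names that differ only in an ending like _2 or _b are one class to them, and where a whole thing is asked for, a point or a joint stands for the part that bears it (a point fixed in the world has none). Each returns a list of dicts, best first, with "conf" (0 to 1); they miss things now and then, are a little off and sometimes report something else, mostly with a low value. They report only what shows in the picture. A call takes as long as a camera call. They do not tell look-alikes from the thing itself.
- spotter.regions_of(camera, target): "pixels" (400x640 bool, what is visible of it) and "extent" ([centre column, centre row, width, height] in pixels, round what is visible of it).
The state is a dict: "time_s": time; "joints": joint angles; "dq": joint speeds; "tau": joint torques, N m; "eef_pos": TCP position; "ee_rot": TCP orientation; "force": force on the tool from outside, world axes, zero at the start; "wrist_torque": the same for the moment, N m; "grip_width": opening from 0.0 (shut) to 1.0 (fully open).
Only numpy, scipy, OpenCV 4.12 (cv2) and the standard library are available. Lean on these libraries where they do the work, as an engineer would, in place of code of your own. Each camera call takes 0.05 s, during which the arm holds its last target. There are 200 camera calls.

## Working session

There is one attempt and no reset: what is moved stays moved. The work goes in short steps, Python scripts to look and compute and a tool call to move; the robot and the scene stay as the last step left them, time stands still between calls to the robot, and variables do not carry over. Pictures are saved under pics/ and viewed, about 8 in all and at most 12, crops included, and the job is handed in when it is done.

Besides the shell and the picture viewer there is one more tool, called after "Emit:" as a command line: name --argument value ..., lists and objects as JSON in quotes. step_arm: Moves the arm, as the interface text tells. Its arguments: {"type":"object","properties":{"plan":{"type":"string"},"grip_force":{"type":"number"}},"required":["plan"]}

```bash
ls; mkdir -p pics; cat > h.py <<'E'
import numpy as np, cv2
from rig import readout,cams,workorder,spotter,ctrl
from scipy.spatial.transform import Rotation as R
def cam(n):
    i=cams.camera_info(n); f=200/np.tan(np.radians(i['vfov'])/2)
    return f,i['cx'],i['cy'],R.from_rotvec(np.ravel(i['rvec'])).as_matrix(),np.ravel(i['tvec'])
def cloud(n,d):
    f,cx,cy,Rm,t=cam(n); v,u=np.mgrid[:d.shape[0],:d.shape[1]]
    P=np.stack([(u-cx)/f*d,(v-cy)/f*d,d],-1)
    return (P-t)@Rm
def proj(n,p):
    f,cx,cy,Rm,t=cam(n); q=np.atleast_2d(p)@Rm.T+t
    return q[:,:2]/q[:,2:]*f+[cx,cy]
def save(img,name): cv2.imwrite('pics/'+name,cv2.cvtColor(img,cv2.COLOR_RGB2BGR))
E
python3 - <<'E'
from h import *
for n in('top','side'):
    p,d=cams.capture(n); save(p,n+'0.png'); np.savez('/tmp/%s0.npz'%n,p=p,d=d)
    print(n,cams.camera_info(n)); C=cloud(n,d)
    for t in('plate','instrument','stud_foot','switch','tip_box','reagent','jar'):
        for r in spotter.regions_of(n,t)[:5]:
            m=r['pixels']&(d>0); print(t,round(r['conf'],2),np.round(r['extent']),np.round(np.median(C[m],0)) if m.any() else None)
print(readout.sense())
E
```

```text
pics
top {'vfov': 42.28219541486701, 'cx': 321.23791932215164, 'cy': 200.5191817368714, 'rvec': array([ 2.15027454, -2.11677159,  0.19331923]), 'tvec': array([  12.83381717,  514.59835121, 1365.38229159])}
plate 0.92 [221. 279.  35.  44.] [296. 279.   4.]
plate 0.68 [380. 278.  47.  21.] [ 303. -149.    4.]
plate 0.66 [196. 214.  48.  34.] [492. 368.   4.]
stud_foot 0.59 [327. 191. 104.  93.] [536.   7.  70.]
switch 0.67 [329. 193.  97.  90.] [536.   8.  70.]
switch 0.16 [199. 211.  43.  36.] [492. 367.   4.]
tip_box 0.59 [451. 224.  34.  47.] [ 457. -328.   56.]
reagent 0.77 [232. 135.  28.  26.] [686. 265.  75.]
jar 0.82 [430. 139.  26.  20.] [ 689. -266.   57.]
side {'vfov': 53.525663670888974, 'cx': 317.2385678286537, 'cy': 198.88199843695386, 'rvec': array([ 2.13049223, -0.93355363,  0.4137208 ]), 'tvec': array([-309.31083886,  301.66085173,  661.64920751])}
plate 0.79 [193. 212.  34.  33.] [298. 276.   4.]
plate 0.72 [235. 163.  20.  31.] [489. 360.   5.]
plate 0.66 [319. 312.  60.  53.] [ 300. -155.    4.]
plate 0.49 [339. 204. 123.  81.] [512. -14.  70.]
plate 0.23 [455. 313.
[... 421 characters left out ...]
 122.  83.] [512. -13.  70.]
{'time_s': 0.8, 'joints': array([ 8.86600029e-01,  3.12861746e-01,  1.49771762e+00,  1.82461787e-05,
        1.33100250e+00, -2.23419547e-01]), 'dq': array([-0.0010086 ,  0.00130574, -0.00101514, -0.00013289, -0.00084163,
        0.00050085]), 'tau': array([-7.58161368e-04, -4.12129426e+01, -2.59890997e+01, -1.67033963e-04,
        3.95183542e-04,  5.79880498e-05]), 'eef_pos': array([233.45286025, 470.23769789, 208.00711893]), 'ee_rot': array([-5.60034303e-06,  2.28357764e-01,  9.73577286e-01,  8.73320788e-06]), 'force': array([ 0.20554031, -0.56438211, -0.08179547]), 'wrist_torque': array([-0.00506842,  0.04544361,  0.01400076]), 'grip_width': 0.999959748899601}
```

```bash
python3 - <<'E'
from h import *
a=np.load('/tmp/top0.npz'); p=a['p']
c=cv2.resize(p[110:310,160:480],None,fx=2.5,fy=2.5,interpolation=cv2.INTER_CUBIC); save(c,'t1.png')
p=np.load('/tmp/side0.npz')['p']
c=cv2.resize(p[110:360,160:500],None,fx=2.3,fy=2.3,interpolation=cv2.INTER_CUBIC); save(c,'s1.png')
E
```

```text
(no output)
```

View pics/t1.png

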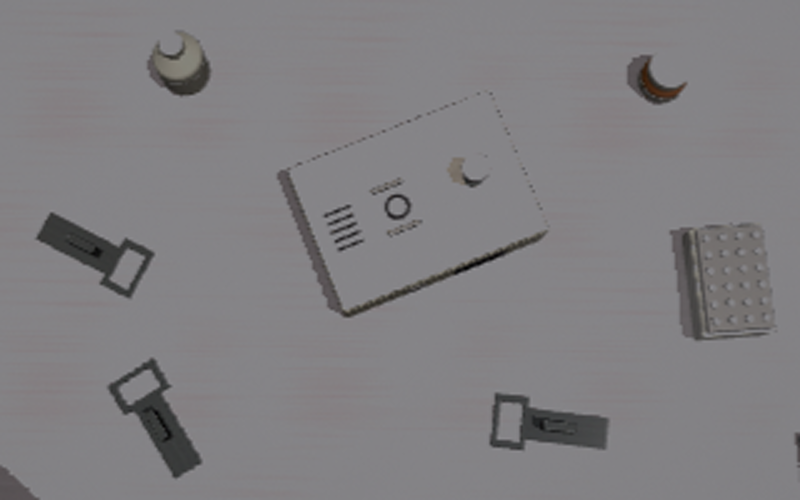

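View pics/s1.png

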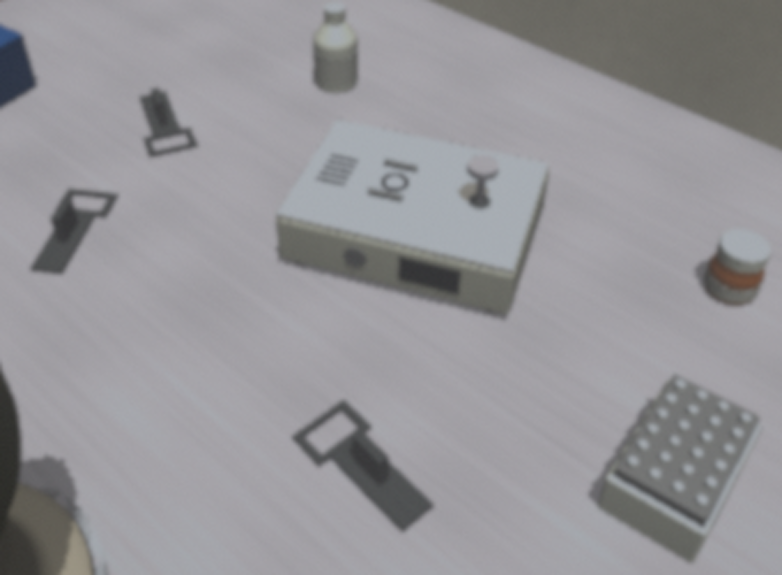

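```bash
cat > fit.py <<'E'
from h import *
from scipy.optimize import minimize
S=6
def T(pose,P):
    x,y,a=pose[:3]; P=np.asarray(P,float); c,s=np.cos(a),np.sin(a)
    return np.c_[x+c*P[:,0]-s*P[:,1],y+s*P[:,0]+c*P[:,1],P[:,2]]
def box(x0,x1,y0,y1,z0,z1): return [(x,y,z) for x in(x0,x1) for y in(y0,y1) for z in(z0,z1)]
PARTS=[box(-18.5,-12.5,-29,29,0,4),box(12.5,18.5,-29,29,0,4),box(-18.5,18.5,-29,-21,0,4),box(-18.5,18.5,21,29,0,4),box(12.5,107,-17,17,0,4),box(33,67,-5,5,4,38)]
def render(n,pose,win,z0=0):
    u0,u1,v0,v1=win; im=np.zeros(((v1-v0)*S,(u1-u0)*S),np.float32)
    for b in PARTS:
        q=(proj(n,T(pose,np.array(b)+[0,0,z0]))-[u0,v0]+.5)*S
        cv2.fillConvexPoly(im,cv2.convexHull(q.astype(np.int32)),1.)
    return cv2.resize(im,(u1-u0,v1-v0),interpolation=cv2.INTER_AREA)
def fitplate(n,img,g0,z0=0,pad=12):
    q=proj(n,T(g0,[(-20,-30,0),(-20,30,0),(110,-20,0),(110,20,0),(50,0,38)]))
    u0,v0=(q.min(0)-pad).astype(int);u1,v1=(q.max(0)+pad).astype(int); win=(u0,u1,v0,v1)
    g=cv2.cvtColor(img,cv2.COLOR_RGB2GRAY)[v0:v1,u0:u1].astype(float)
    def cost(p):
        r=cv2.GaussianBlur(render(n,p,win,z0),(0,0),.6).ravel()
        A=np.c_[r,np.ones_like(r)]; c,res,_,_=np.linalg.lstsq(A,g.ravel(),rcond=None)
        return ((A@c-g.ravel())**2).mean()
    best=min((minimize(cost,np.array(g0)+d,method='Nelder-Mead',options=dict(initial_simplex=np.array(g0)+d+np.array([[0,0,0],[6,0,0],[0,6,0],[0,0,.1]]),maxiter=200)) for d in([0,0,0],[5,5,.1],[-5,5,-.1])),key=lambda r:r.fun)
    return best.x,best.fun**.5
E
python3 - <<'E'
from fit import *
for n in('top','side'):
    a=np.load('/tmp/%s0.npz'%n); p,d=a['p'],a['d']; C=cloud(n,d)
    # plate guess from top: eye crop(130,268)->px
    u,v=(160+127/2.5,110+268/2.5)
    if n=='top':
        Ct=C; e=C[int(v),int(u)]; tl=C[int(110+230/2.5),int(160+55/2.5)]; g0=[e[0],e[1],np.arctan2(*(tl-e)[1::-1])]
    x,f=fitplate(n,p,g0); print(n,'plate',np.round(g0,2),np.round(x,3),f)
    # deck
    m=(abs(C[...,2]-70)<6)&(np.hypot(C[...,0]-530,C[...,1])<170)&(d>0); print('deck z',np.median(C[m][:,2]),m.sum())
    r=cv2.minAreaRect(C[m][:,:2].astype(np.float32)); print(r)
    # head
    m2=(C[...,2]>82)&(C[...,2]<130)&(np.hypot(C[...,0]-560,C[...,1]+30)<110)&(d>0); Q=C[m2]; print('head',len(Q),np.round(np.median(Q,0),1),np.round(Q.min(0),1),np.round(Q.max(0),1))
    g=cv2.cvtColor(p,cv2.COLOR_RGB2GRAY); mm=m&(g<g[m].mean()*.75)
    print('dark',np.round(C[mm][::1][:,:2].mean(0)),mm.sum())
E
```

```text
top plate [469.85 329.96   1.1 ] [470.538 329.117   1.12 ] 3.502774284783734
deck z 69.73543707034693 5007
((540.1031494140625, 6.981689453125), (168.56619262695312, 239.1424102783203), 22.955955505371094)
head 108 [566.1 -52.7 115.8] [511.8 -66.1  82.3] [583.4  38.5 121.7]
dark [514.  37.] 173Traceback (most recent call last):
  File "<stdin>", line 8, in <module>
  File "fit.py", line 23, in fitplate
    best=min((minimize(cost,np.array(g0)+d,method='Nelder-Mead',options=dict(initial_simplex=np.array(g0)+d+np.array([[0,0,0],[6,0,0],[0,6,0],[0,0,.1]]),maxiter=200)) for d in([0,0,0],[5,5,.1],[-5,5,-.1])),key=lambda r:r.fun)
  File "fit.py", line 23, in <genexpr>
    best=min((minimize(cost,np.array(g0)+d,method='Nelder-Mead',options=dict(initial_simplex=np.array(g0)+d+np.array([[0,0,0],[6,0,0],[0,6,0],[0,0,.1]]),maxiter=200)) for d in([0,0,0],[5,5,.1],[-5,5,-.1])),key=lambda r:r.fun)
              ~~~~~~~~^^^^^^^^^^^^^^^^^^^^^^^^^^^^^^^^^^^^^^^^^^^^^^^^^^^^^^^^^^^^^^^^^^^^^^^^^^^^^^^^^^^^^^^^^^^^^^^^^^^^^^^^^^^^^^^^^^^^^^^^^^^^^^^^^^^^^^^^^^^^^^^^
    res = _minimize_neldermead(fun, x0, args, callback, bounds=bounds,
                               **options)
    fxcc = func(xcc)
    fx = function(np.copy(x), *(wrapper_args + args))
  File "fit.py", line 20, in cost
    r=cv2.GaussianBlur(render(n,p,win,z0),(0,0),.6).ravel()
                       ~~~~~~^^^^^^^^^^^^
  File "fit.py", line 12, in render
    q=(proj(n,T(pose,np.array(b)+[0,0,z0]))-[u0,v0]+.5)*S
       ~~~~^^^^^^^^^^^^^^^^^^^^^^^^^^^^^^^^
  File "h.py", line 12, in proj
    f,cx,cy,Rm,t=cam(n); q=np.atleast_2d(p)@Rm.T+t
                 ~~~^^^
  File "h.py", line 5, in cam
    i=cams.camera_info(n); f=200/np.tan(np.radians(i['vfov'])/2)
ValueError: time passes only in moves, steps and waits
```

```bash
python3 - <<'E'
import re
s=open('h.py').read()
s=s.replace("def cam(n):\n","import functools\n@functools.lru_cache\ndef cam(n):\n")
open('h.py','w').write(s)
E
python3 - <<'E'
from fit import *
for n in('top','side'):
    a=np.load('/tmp/%s0.npz'%n); p,d=a['p'],a['d']; C=cloud(n,d)
    x,f=fitplate(n,p,[470.5,329.1,1.12]); print(n,'plate',np.round(x,3),f)
    m=(abs(C[...,2]-70)<4)&(np.hypot(C[...,0]-530,C[...,1])<170)&(d>0)
    m=cv2.morphologyEx(m.astype(np.uint8),cv2.MORPH_OPEN,np.ones((3,3)))>0
    r=cv2.minAreaRect(C[m][:,:2].astype(np.float32)); print('deck z',np.median(C[m][:,2]),r)
    th=np.radians(r[2]); th+= np.pi/2 if r[1][0]<r[1][1] else 0
    o=np.array(r[0]); e=np.array([np.cos(th),np.sin(th)]); print('th',th, 'stud',o-55*e,'switch',o+33*e)
    s=o-55*e
    m2=(C[...,2]>95)&(C[...,2]<135)&(np.hypot(*(C[...,:2]-s).transpose(2,0,1))<35)&(d>0); Q=C[m2]; print('head',len(Q),np.round(Q.mean(0),1),np.round(np.percentile(Q[:,2],[5,25,50,75,95]),1),np.round(Q.min(0)),np.round(Q.max(0)), np.argwhere(m2).mean(0))
    # ring of switch: project, and local dark centroid
    g=cv2.cvtColor(p,cv2.COLOR_RGB2GRAY).astype(float)
    L=(C[...,:2]-o)@np.array([[e[0],-e[1]],[e[1],e[0]]])
    k=(np.hypot(L[...,0]-33,L[...,1])<18)&m; w=np.clip(np.median(g[k])-g-8,0,None)*k
    print('switch local',[(w*L[...,i]).sum()/w.sum() for i in(0,1)])
    uv=proj(n,[[*s,70],[*s,115],[*(o+33*e),70]]); print(uv.round(1))
    c=cv2.resize(p[150:260,250:430],None,fx=4,fy=4,interpolation=cv2.INTER_NEAREST)
    if n=='side': save(c,'sc.png')
E
```

```text
top plate [470.565 329.078   1.119] 3.484334367948793
deck z 69.78650870485404 ((540.9541625976562, 6.7664947509765625), (165.4863739013672, 235.54873657226562), 23.247480392456055)
th 1.9765414024360783 stud [562.66285244 -43.76797651] switch [527.92894869  37.0871775 ]
head 106 [566.2 -52.7 115.7] [110.4 113.8 115.8 117.9 120.2] [552. -66. 106.] [583. -40. 122.] [176.69811321 349.95283019]
switch local [np.float64(28.622135858281915), np.float64(1.3817862637927099)]
[[345.6 181.6]
 [346.5 178. ]
 [315.4 193.8]]
side plate [471.358 328.649   1.116] 4.5917158923537
deck z 70.13804552503217 ((543.4623413085938, 7.179168701171875), (169.96385192871094, 236.1217803955078), 23.186283111572266)
th 1.9754733083913885 stud [565.11704321 -43.37846065] switch [530.46952017  37.51374631]
head 130 [566.2 -54.3 114.7] [108.6 114.5 116.1 116.9 118.2] [553. -68.  96.] [584. -39. 119.] [182.4        369.69230769]
switch local [np.float64(27.689955289219977), np.float64(3.294696994592758)]
[[364.  195.9]
 [365.4 180.4]
 [327.3 187.8]]
```

View pics/sc.png

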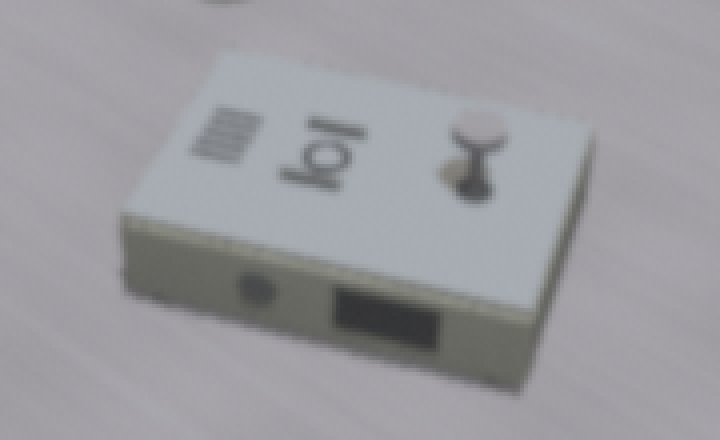

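Emit:
step_arm --plan "-27.5 2.9 8 89.5 50; -27.5 2.9 8 89.5 50; -27.5 2.9 11 89.5 50; -27.5 2.9 11 89.5 50; -27.5 2.9 11 89.5 50; -27.5 2.9 11 89.5 50; -27.5 2.9 11 89.5 50; -27.5 2.9 11 89.5 50; -27.5 2.9 11 89.5 50; -27.5 2.9 11 89.5 50" --grip_force 25

```text
time_s: 1.8
eef_pos: [492.8, 373.8, 97.8]
ee_rot: [-0.0, 0.832, 0.554, -0.0]
force: [-0.1, -0.2, 0.2]
grip_width: 0.5
```

Emit:
step_arm --plan "0 0 4 3.3 50; 0 0 8 3.3 50; 0 0 8.8 3.3 50; 0 0 8.8 3.3 50; 0 0 8.8 3.3 0; 0 0 8.8 3.3 0; 0 0 8.8 3.3 0; 0 0 8.8 3.3 0; 0 0 8.8 3.3 0" --grip_force 25

```text
time_s: 2.7
eef_pos: [493.8, 374.3, 11.8]
ee_rot: [0.0, 0.846, 0.533, 0.002]
force: [1.1, -1.5, 7.3]
grip_width: 0.103
```

```bash
python3 - <<'E'
from h import *
s=readout.sense(); print(s['force'],s['wrist_torque'],s['grip_width'],s['eef_pos'])
E
```

```text
[ 1.06037325 -1.51477878  7.29286651] [-0.12063785 -0.11310211  0.0135859 ] 0.10299914955986955 [493.82696575 374.32541154  11.75896176]
```

Emit:
step_arm --plan "0 0 -5 0 0; 0 0 -10 0 0; 0 0 -15.6 0 0; -4 3 -15.6 -8 0; -8 6 -15.6 -16 0; -12 9 -15.6 -24 0; -16 12 -15.6 -32 0; -20 15 -15.6 -40 0; -24 18 -15.6 -48.8 0; -28 21 -15.6 -48.8 0"

```text
time_s: 3.7
eef_pos: [557.5, 45.3, 166.3]
ee_rot: [-0.0, 0.549, 0.836, 0.0]
force: [1.6, -0.2, -2.7]
grip_width: 0.103
```

```bash
python3 - <<'E'
from h import *
s=readout.sense(); print(s['force'],s['wrist_torque'],s['grip_width'],s['eef_pos'],s['ee_rot'])
p,d=cams.capture('side'); save(cv2.resize(p[60:360,120:540],None,fx=1.8,fy=1.8,interpolation=cv2.INTER_CUBIC),'s2.png')
E
```

```text
[ 1.56053306 -0.18450623 -2.68959464] [ 0.02662418 -0.05508165  0.00642257] 0.10254192148457934 [557.50571932  45.31536823 166.32298793] [-1.20409120e-05  5.48808851e-01  8.35947861e-01  1.37559393e-04]
```

View pics/s2.png

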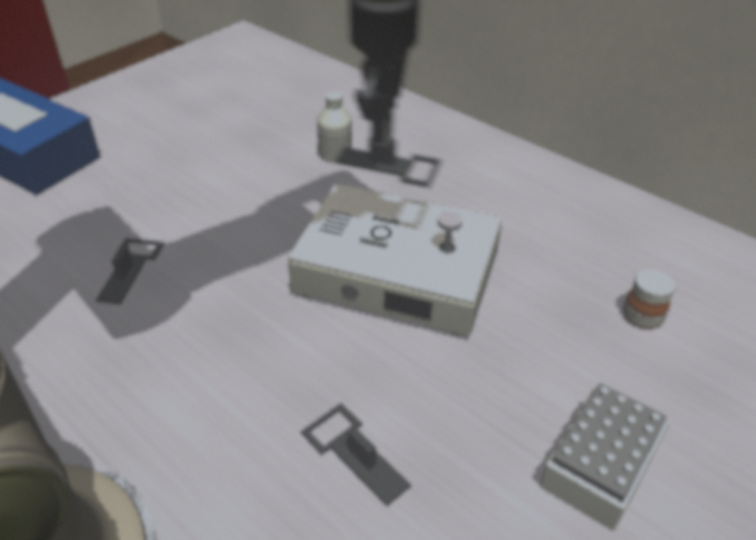

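Emit:
step_arm --plan "-5 -1.1 0 0 0; -10 -2.2 0 0 0; -14.4 -3.1 0 0 0; -14.4 -3.1 1.5 0 0; -14.4 -3.1 2.8 0 0; -14.4 -3.1 2.8 0 0; -14.4 -3.1 3.0 0 0; -14.4 -3.1 3.2 0 0; -14.4 -3.1 3.2 0 0"

```text
time_s: 4.65
eef_pos: [585.9, -97.2, 134.3]
ee_rot: [0.0, 0.55, 0.835, 0.0]
force: [0.2, 0.5, -1.8]
grip_width: 0.098
```

Emit:
step_arm --plan "0 0 0.1 0 0; 0 0 0.2 0 0; 0 0 0.3 0 0; 0 0 0.4 0 0; 0 0 0.4 0 0"

```text
time_s: 5.15
eef_pos: [585.7, -97.8, 129.8]
ee_rot: [-0.0, 0.551, 0.835, -0.0]
force: [0.6, -0.3, -1.8]
grip_width: 0.098
```

Emit:
step_arm --plan "0 0 0.1 0 0; 0 0 0.2 0 0; 0 0 0.3 0 0; 0 0 0.3 0 0"

```text
time_s: 5.55
eef_pos: [586.2, -98.2, 127.6]
ee_rot: [0.001, 0.551, 0.835, 0.0]
force: [0.4, -2.3, 4.0]
grip_width: 0.1
```

Emit:
step_arm --plan "0 0 0.1 0 0; 0 0 0.2 0 0; 0 0 0.2 0 0"

```text
time_s: 5.85
eef_pos: [586.8, -98.9, 126.5]
ee_rot: [0.002, 0.551, 0.835, -0.0]
force: [1.2, -4.4, 8.8]
grip_width: 0.098
```

Emit:
step_arm --plan "-0.2 0 0.2 0 0; -0.4 0 0.4 0 0; -0.6 0 0.6 0 0; -0.7 0 0.8 0 0; -0.8 0 1.0 0 0; -0.8 0 1.0 0 0"

```text
time_s: 6.45
eef_pos: [589.8, -106.2, 116.0]
ee_rot: [0.002, 0.551, 0.835, -0.0]
force: [2.0, -4.6, 6.3]
grip_width: 0.105
```

```bash
python3 - <<'E'
from h import *
s=readout.sense(); print(s['force'],s['wrist_torque'],s['grip_width'],s['eef_pos'],s['ee_rot'])
p,d=cams.capture('side'); save(cv2.resize(p[60:260,260:480],None,fx=3,fy=3,interpolation=cv2.INTER_CUBIC),'s3.png')
E
```

```text
[ 2.02951282 -4.60750316  6.2759778 ] [-0.60343581 -0.19438499 -0.01117133] 0.10484864216998653 [ 589.80493025 -106.1901095   115.96605219] [ 1.74245271e-03  5.50995858e-01  8.34506158e-01 -1.98771869e-05]
```

View pics/s3.png

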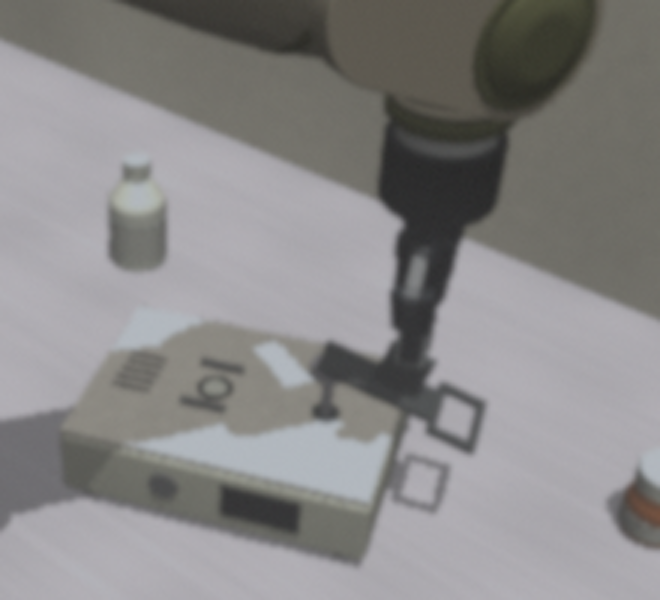

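Emit:
step_arm --plan "-0.1 0 0.2 0 0; -0.2 0 0.4 0 0; -0.3 0 0.7 0 0; -0.3 0 1.0 0 0; -0.4 0 1.3 0 0; -0.4 0 1.6 0 0; -0.4 0 1.9 0 0; -0.4 0 2.2 0 0; -0.4 0 2.2 0 0"

```text
time_s: 7.4
eef_pos: [591.8, -110.7, 94.1]
ee_rot: [0.003, 0.551, 0.834, -0.0]
force: [3.4, -8.2, 5.7]
grip_width: 0.102
```

```bash
cat > tilt.py <<'E'
# fit plate pitch + offset given side/top images; pose: eye origin at pivot - R*(50,0,g)
from fit import *
def TT(par,P,piv,yaw):
    # par: pitch th, g (grip height), xg (grip x), lateral dy
    th,g,xg,dy=par; P=np.asarray(P,float)-[xg,0,g]
    x=P[:,0]*np.cos(th)-P[:,2]*np.sin(th); z=P[:,0]*np.sin(th)+P[:,2]*np.cos(th); y=P[:,1]+dy
    c,s=np.cos(yaw),np.sin(yaw)
    return np.c_[c*x-s*y,s*x+c*y,z]+piv
def state():
    s=readout.sense(); w,a,b,c=s['ee_rot']; yaw=2*np.arctan2(b,a)
    return s,np.array(s['eef_pos'])+[0,0,19],yaw
def fitt(n,img,g0,piv,yaw,only=None):
    parts=PARTS[:5]
    q=proj(n,np.vstack([TT(g0,b,piv,yaw) for b in parts[:4]])); pad=8
    u0,v0=(q.min(0)-pad).astype(int);u1,v1=(q.max(0)+pad).astype(int)
    g=cv2.cvtColor(img,cv2.COLOR_RGB2GRAY)[v0:v1,u0:u1].astype(float)
    def ren(p):
        im=np.zeros(((v1-v0)*S,(u1-u0)*S),np.float32)
        for b in parts:
            qq=(proj(n,TT(p,b,piv,yaw))-[u0,v0]+.5)*S
            cv2.fillConvexPoly(im,cv2.convexHull(qq.astype(np.int32)),1.)
        return cv2.GaussianBlur(cv2.resize(im,(u1-u0,v1-v0),interpolation=cv2.INTER_AREA),(0,0),.6)
    # weight: eye region (pixels within 5px of the eye frame hull)
    wm=np.zeros(g.shape,np.float32); cv2.fillConvexPoly(wm,cv2.convexHull((proj(n,np.vstack([TT(g0,b,piv,yaw) for b in parts[:4]]))-[u0,v0]).astype(np.int32)),1); wm=cv2.dilate(wm,np.ones((11,11)))
    dark=np.percentile(g,6)
    T0=np.clip((np.percentile(g,70)-g)/(np.percentile(g,70)-dark),0,1)
    def cost(v):
        p=np.array([v[0],g0[1],v[1],v[2]])
        return (wm*(ren(p)-T0)**2).mean()
    best=min((minimize(cost,[g0[0]+d,g0[2],g0[3]],method='Nelder-Mead',options=dict(initial_simplex=np.array([g0[0]+d,g0[2],g0[3]])+np.array([[0,0,0],[.15,0,0],[0,4,0],[0,0,3]]),maxiter=150)) for d in(-.25,0,.2)),key=lambda r:r.fun)
    return np.degrees(best.x[0]),best.x[1:],best.fun
E
python3 - <<'E'
from tilt import *
s,piv,yaw=state(); print(s['force'],s['wrist_torque'],piv,np.degrees(yaw))
for n in('side','top'):
    p,d=cams.capture(n); print(n,fitt(n,p,[.72,30.8,50,0],piv,yaw))
    if n=='side': save(cv2.resize(p[100:260,300:480],None,fx=4,fy=4,interpolation=cv2.INTER_CUBIC),'s4.png')
E
```

```text
[ 3.4235032  -8.17085663  5.7322366 ] [-1.21695439 -0.48223349  0.008281  ] [ 591.79660311 -110.7233149   113.08333117] 113.119470602235
side (np.float64(43.52440502283291), array([44.84328314,  1.69805383]), np.float64(0.04511325801307831))
top (np.float64(85.31845697722275), array([ 46.11628758, -22.7226973 ]), np.float64(0.05454523670380206))
```

View pics/s4.png

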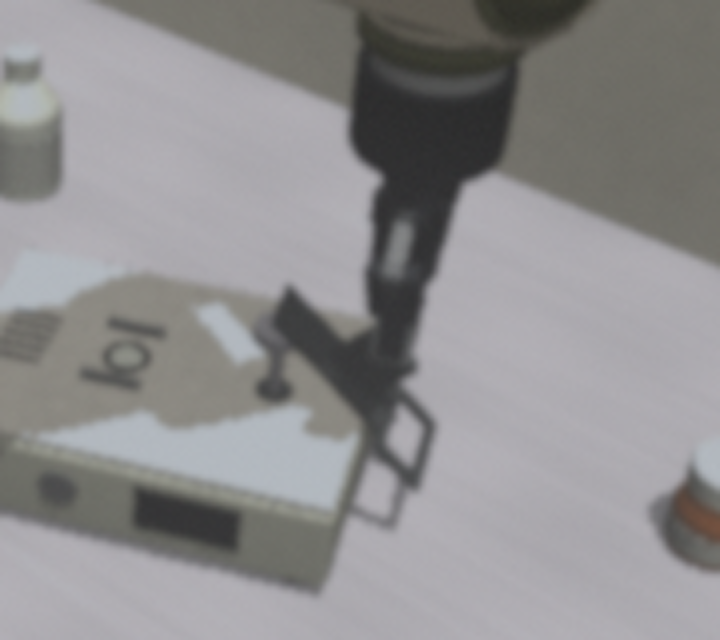

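Emit:
step_arm --plan "-1 0 0 0 0; -2 0 0 0 0; -2 0 -3 0 0; -2 0 -6.2 0 0; -2 0 -6.2 0 0; -2 0 -6.2 0 0"

```text
time_s: 8.1
eef_pos: [598.2, -127.4, 154.5]
ee_rot: [-0.0, 0.551, 0.835, 0.0]
force: [0.2, 0.2, -1.5]
grip_width: 0.098
```

```bash
python3 - <<'E'
from tilt import *
s,piv,yaw=state(); print(s['force'],s['wrist_torque'],piv,np.degrees(yaw))
for n in('side','top'):
    p,d=cams.capture(n); print(n,fitt(n,p,[.76,30.8,50,0],piv,yaw))
    q=p.copy()
    for b in PARTS[:5]:
        cv2.polylines(q,[cv2.convexHull(proj(n,TT([.76,30.8,50,0],b,piv,yaw)).astype(np.int32))],True,(255,0,0))
    u,v=proj(n,piv)[0].astype(int); c=np.hstack([x[v-45:v+65,u-70:u+40] for x in(p,q)])
    save(cv2.resize(c,None,fx=3.5,fy=3.5,interpolation=cv2.INTER_CUBIC),n+'5.png')
a=[cv2.imread('pics/%s5.png'%n)[:,:,:] for n in('side','top')]; cv2.imwrite('pics/c5.png',cv2.resize(np.vstack(a),(596,596)))
E
```

```text
[ 0.16284712  0.15142737 -1.46201917] [ 0.01292914 -0.08466205 -0.00878354] [ 598.23523822 -127.37388071  173.45185144] 113.14495988347822
side (np.float64(43.78864428428971), array([48.67603268, -3.68227204]), np.float64(0.0365583093003904))
top (np.float64(80.04253379571978), array([40.86862671, -9.77057084]), np.float64(0.039951040427297226))
```

View pics/c5.png

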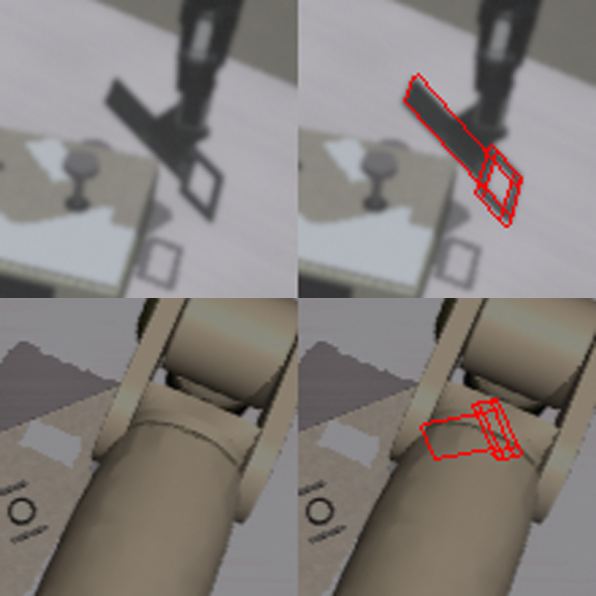

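Emit:
step_arm --plan "0 0 0.55 0 0; 2.5 0 0.55 0 0; 5 0 0.55 0 0; 6.5 0 0.55 0 0; 7.5 0 0.55 0 0; 8.3 0 0.55 0 0; 8.3 0 0.55 0 0; 8.3 0 0.55 0 0"

```text
time_s: 9.0
eef_pos: [565.9, -51.3, 149.5]
ee_rot: [0.0, 0.551, 0.835, -0.0]
force: [-0.2, -0.4, -1.3]
grip_width: 0.1
```

```bash
python3 - <<'E'
from tilt import *
s,piv,yaw=state(); print(s['force'],s['wrist_torque'],piv,np.degrees(yaw))
d=piv[:2]-[566.3,-53.2]; e=np.array([np.cos(yaw),np.sin(yaw)]); print('along',d@e,'lat',d@[e[1],-e[0]])
n='side'; p,_=cams.capture(n)
q=p.copy()
for b in PARTS[:5]:
    cv2.polylines(q,[cv2.convexHull(proj(n,TT([.76,30.8,50,0],b,piv,yaw)).astype(np.int32))],True,(255,0,0))
u,v=proj(n,piv)[0].astype(int); c=np.hstack([x[v-25:v+65,u-45:u+45] for x in(p,q)])
save(cv2.resize(c,None,fx=4.4,fy=4.4,interpolation=cv2.INTER_CUBIC),'s6.png')
E
```

```text
[-0.23839259 -0.41543786 -1.27852945] [-0.04506551 -0.0527171  -0.02000345] [565.94094355 -51.33831305 168.46164768] 113.14169330813782
along 1.8529991810365618 lat 0.40148955891764765
```

View pics/s6.png

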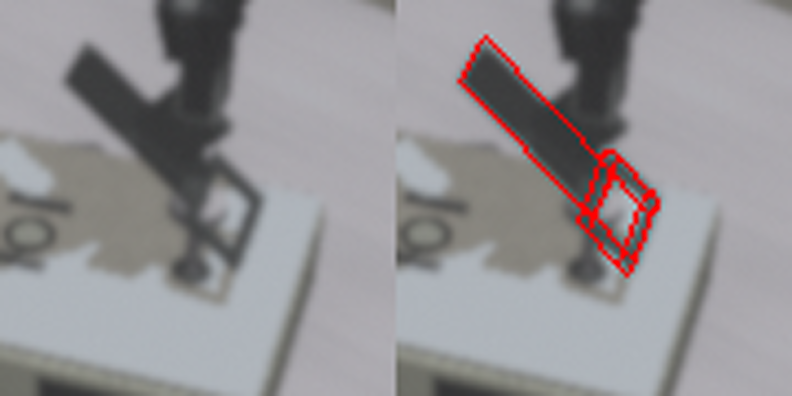

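Emit:
step_arm --plan "0.4 0 0.05 0 0; 0.8 0 0.05 0 0; 1.2 0 0.05 0 0; 1.2 0 0.05 0 0; 1.2 0 0.05 0 0"

```text
time_s: 9.55
eef_pos: [561.0, -39.8, 149.1]
ee_rot: [0.0, 0.551, 0.835, 0.0]
force: [-1.3, -0.1, -2.5]
grip_width: 0.101
```

Emit:
step_arm --plan "0.1 0 0 0 0; 0.2 0 0 0 0; 0.3 0 0 0 0; 0.4 0 0 0 0; 0.4 0 0 0 0; 0.4 0 0 0 0"

```text
time_s: 10.15
eef_pos: [559.4, -36.2, 149.0]
ee_rot: [-0.0, 0.551, 0.835, -0.0]
force: [0.5, 0.0, -1.0]
grip_width: 0.099
```

Emit:
step_arm --plan "0.1 0 0 0 0; 0.2 0 0 0 0; 0.3 0 0 0 0; 0.3 0 0 0 0"

```text
time_s: 10.55
eef_pos: [558.3, -33.4, 149.0]
ee_rot: [0.0, 0.551, 0.835, -0.0]
force: [-0.2, -1.0, -1.3]
grip_width: 0.102
```

Emit:
step_arm --plan "0.1 0 0 0 0; 0.2 0 0 0 0; 0.2 0 0 0 0"

```text
time_s: 10.85
eef_pos: [557.5, -31.9, 148.8]
ee_rot: [0.0, 0.551, 0.835, -0.0]
force: [1.9, -4.6, -4.1]
grip_width: 0.104
```

Emit:
step_arm --plan "0.2 0 0.1 0 0; 0.46 0 0.2 0 0; 0.6 0 0.25 0 0; 0.73 0 0.3 0 0; 0.86 0 0.37 0 0; 1.0 0 0.45 0 0; 1.0 0 0.45 0 0" --grip_force 20

```text
time_s: 11.55
eef_pos: [553.5, -22.3, 144.5]
ee_rot: [0.0, 0.551, 0.835, -0.0]
force: [2.4, -4.0, -2.9]
grip_width: 0.106
```

```bash
cat > look.py <<'E'
import sys
from tilt import *
def look(name,show=None,view=True):
    s,piv,yaw=state(); e=np.array([np.cos(yaw),np.sin(yaw)]); d=piv[:2]-[566.3,-53.2]
    print('F',s['force'].round(1),'M',s['wrist_torque'].round(2),'piv',piv.round(1),'yaw',np.degrees(yaw).round(2),'along',round(d@e,1),'lat',round(d@[e[1],-e[0]],1))
    n='side'; p,_=cams.capture(n)
    for g in(.2,.4,.6): print('fit',fitt(n,p,[g,30.8,50,0],piv,yaw))
    u,v=proj(n,piv)[0].astype(int); c=p[v-25:v+65,u-45:u+45]
    save(cv2.resize(c,None,fx=5,fy=5,interpolation=cv2.INTER_CUBIC),name)
look(sys.argv[1])
E
python3 look.py s7.png
```

```text
F [ 2.4 -4.  -2.9] M [-1.05 -0.47  0.05] piv [553.5 -22.3 163.5] yaw 113.17 along 33.5 lat 0.4
fit (np.float64(30.50399918609224), array([47.58450701,  0.10607155]), np.float64(0.023640319477045316))
fit (np.float64(32.724672395921694), array([49.14053199, -1.41243367]), np.float64(0.04802336148059365))
fit (np.float64(37.70819702679509), array([53.54945328, -5.95553764]), np.float64(0.059088982024317005))
```

Emit:
step_arm --plan "0.26 0 0.15 0 0; 0.52 0 0.3 0 0; 0.65 0 0.39 0 0; 0.77 0 0.48 0 0; 0.9 0 0.58 0 0; 1.0 0 0.68 0 0; 1.0 0 0.68 0 0"

```text
time_s: 12.3
eef_pos: [549.6, -13.1, 137.6]
ee_rot: [0.0, 0.551, 0.835, -0.0]
force: [1.5, -4.1, -2.9]
grip_width: 0.103
```

```bash
python3 look.py s8.png
```

```text
F [ 1.5 -4.1 -2.9] M [-1.01 -0.49  0.  ] piv [549.6 -13.1 156.6] yaw 113.16 along 43.4 lat 0.4
fit (np.float64(26.417411865644304), array([52.73846371, -3.15764902]), np.float64(0.04231439380875514))
fit (np.float64(32.75443847385573), array([ 57.04313035, -10.01067872]), np.float64(0.058555046066317486))
fit (np.float64(33.84856041266594), array([ 58.30139544, -11.33097693]), np.float64(0.06642208897343159))
```

View pics/s8.png

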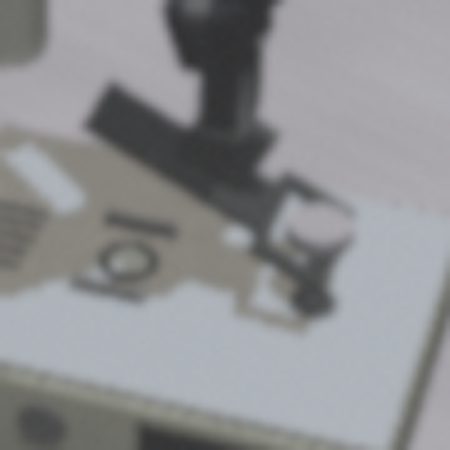

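Emit:
step_arm --plan "0.23 0 0.2 0 0; 0.46 0 0.4 0 0; 0.67 0 0.62 0 0; 0.88 0 0.84 0 0; 1.07 0 1.07 0 0; 1.26 0 1.31 0 0; 1.43 0 1.56 0 0; 1.6 0 1.82 0 0; 1.6 0 1.82 0 0"

```text
time_s: 13.25
eef_pos: [543.1, 1.7, 119.1]
ee_rot: [-0.0, 0.551, 0.835, -0.0]
force: [2.9, -4.1, -1.2]
grip_width: 0.101
```

```bash
python3 look.py s9.png
```

```text
F [ 2.9 -4.1 -1.2] M [-0.9  -0.47 -0.02] piv [543.1   1.7 138.1] yaw 113.17 along 59.6 lat 0.3
fit (np.float64(23.732810839357253), array([ 62.93429852, -14.68219117]), np.float64(0.06155238536268173))
fit (np.float64(25.669442270832057), array([ 64.4524337 , -17.41357007]), np.float64(0.06025970102381393))
fit (np.float64(15.383982905194607), array([58.01530965, -9.24530777]), np.float64(0.05114636620191713))
```

View pics/s9.png

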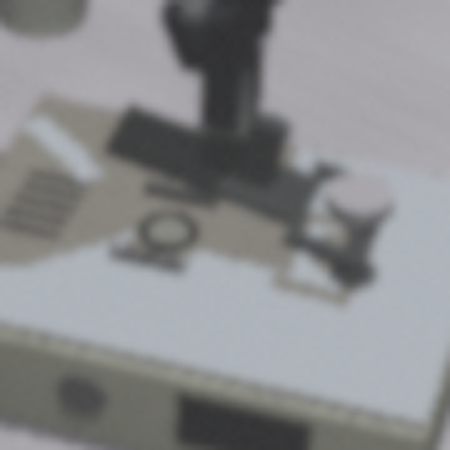

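Emit:
step_arm --plan "-0.3 0 0.3 0 0; -0.3 0 0.8 0 0; -0.3 0 1.5 0 0; -0.6 0 1.8 0 0; -1.0 0 2.0 0 0; -1.0 0 2.4 0 0; -1.0 0 2.8 0 0; -1.0 0 3.1 0 0; -1.0 0 3.1 0 0"

```text
time_s: 14.2
eef_pos: [547.3, -7.5, 88.5]
ee_rot: [0.0, 0.551, 0.835, 0.0]
force: [-0.7, 1.1, 3.3]
grip_width: 0.102
```

```bash
python3 look.py s10.png
```

```text
F [-0.7  1.1  3.3] M [ 0.04 -0.01 -0.01] piv [547.3  -7.5 107.5] yaw 113.17 along 49.5 lat 0.6
fit (np.float64(10.143516178340958), array([59.35189939, -6.79177796]), np.float64(0.048400203586630185))
fit (np.float64(12.509274076285314), array([68.93537678, -9.73015435]), np.float64(0.04357974622572607))
fit (np.float64(13.100604658819705), array([73.25697051, -8.50551396]), np.float64(0.038598917376954645))
```

View pics/s10.png

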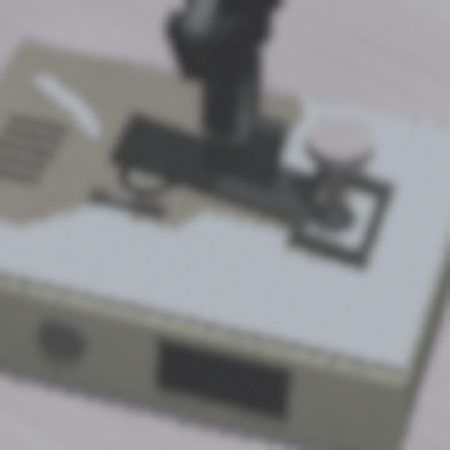

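Emit:
step_arm --plan "0 0 0.1 0 0; 0 0 0.2 0 0; 0 0 0.3 0 0; 0 0 0.4 0 0; 0 0 0.4 0 0"

```text
time_s: 14.75
eef_pos: [547.2, -7.7, 84.4]
ee_rot: [-0.0, 0.551, 0.835, -0.0]
force: [-1.5, 2.4, 3.0]
grip_width: 0.1
```

Emit:
step_arm --plan "0 0 0.1 0 0; 0 0 0.2 0 0; 0 0 0.3 0 0; 0 0 0.3 0 0"

```text
time_s: 15.15
eef_pos: [547.2, -7.6, 81.3]
ee_rot: [-0.0, 0.551, 0.835, -0.0]
force: [-0.9, 2.6, 3.7]
grip_width: 0.102
```

Emit:
step_arm --plan "0 0 0.1 0 0; 0 0 0.2 0 0; 0 0 0.2 0 0"

```text
time_s: 15.45
eef_pos: [546.9, -7.1, 79.4]
ee_rot: [-0.001, 0.551, 0.835, 0.0]
force: [-1.6, 6.2, 5.2]
grip_width: 0.1
```

```bash
python3 look.py s11.png
```

```text
F [-1.6  6.2  5.2] M [ 0.77  0.32 -0.05] piv [546.9  -7.1  98.4] yaw 113.15 along 50.0 lat 0.3
fit (np.float64(5.245677915378311), array([61.18415649, -9.76278048]), np.float64(0.03788403726754514))
fit (np.float64(5.677485300090626), array([ 62.54098528, -10.28549005]), np.float64(0.029371242803487276))
fit (np.float64(9.110083692073314), array([ 67.10562017, -12.1146424 ]), np.float64(0.026469649476299057))
```

View pics/s11.png

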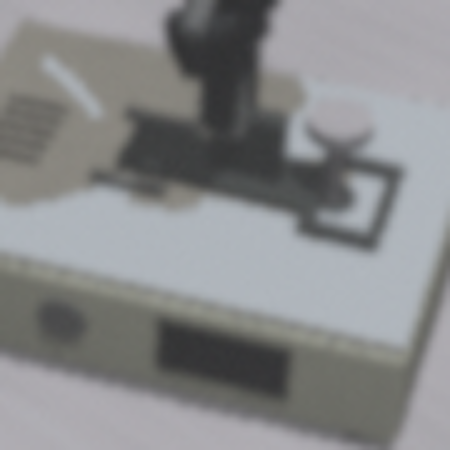

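Emit:
step_arm --plan "0 0 -0.2 0 0; 0.3 0 -0.2 0 0; 0.6 0 -0.2 0 0; 0.9 0 -0.2 0 0; 0.9 0 -0.2 0 0; 0.9 0 -0.2 0 0"

```text
time_s: 16.1
eef_pos: [543.6, 0.8, 81.5]
ee_rot: [-0.0, 0.551, 0.835, 0.0]
force: [-0.2, 0.5, -0.0]
grip_width: 0.103
```

```bash
python3 look.py s12.png
```

```text
F [-0.2  0.5 -0. ] M [0.04 0.04 0.03] piv [543.6   0.8 100.5] yaw 113.16 along 58.6 lat 0.3
fit (np.float64(5.765466446239425), array([59.43668645, -8.38239855]), np.float64(0.04732957941025546))
fit (np.float64(8.567859966863978), array([ 61.4016954 , -10.52449927]), np.float64(0.04089117266759594))
fit (np.float64(9.899309305353277), array([ 62.88096919, -11.63956753]), np.float64(0.029671522235377765))
```

Emit:
step_arm --plan "0 0 0.1 0 0; 0 0 0.2 0 0; 0 0 0.3 0 0; 0 0 0.3 0 0"

```text
time_s: 16.55
eef_pos: [543.8, 0.7, 78.6]
ee_rot: [0.0, 0.551, 0.835, 0.0]
force: [-1.1, 2.5, 3.4]
grip_width: 0.098
```

Emit:
step_arm --plan "0 0 0.1 0 0; 0 0 0.2 0 0; 0 0 0.3 0 0; 0 0 0.3 0 0"

```text
time_s: 16.95
eef_pos: [543.8, 0.7, 76.4]
ee_rot: [0.0, 0.551, 0.835, 0.0]
force: [-4.8, 3.5, 11.8]
grip_width: 0.101
```

Emit:
step_arm --plan "0 0 -0.2 0 0; 0 0 -0.2 0 20; 0 0 -0.3 0 40; 0 0 -0.4 0 45; 0 0 -0.4 0 45; 0 0 -0.4 0 45; 0 0 -2 0 45; 0 0 -5 0 45; 0 0 -9 0 45; 0 0 -12 0 45"

```text
time_s: 17.95
eef_pos: [543.9, 0.6, 197.7]
ee_rot: [0.001, 0.551, 0.835, 0.0]
force: [0.3, -1.1, -0.1]
grip_width: 0.451
```

Emit:
step_arm --plan "5 0 0 0 45; 10 0 0 0 45; 15 0 -4 0 45; 20 0 -4 0 45; 25 0 -4 0 45; 25 -5 -4 0 45; 25 -10 -4 0 45; 25 -15 -4 0 45; 25 -20 -4 0 45; 25 -20 -4 0 45"

```text
time_s: 18.95
eef_pos: [257.7, 151.0, 235.7]
ee_rot: [0.001, 0.551, 0.835, 0.001]
force: [1.0, -0.1, 0.4]
grip_width: 0.446
```

```bash
python3 - <<'E'
from fit import *
s=readout.sense(); print(s['force'],s['eef_pos'],s['time_s'])
S0=np.array([566.3,-53.2]);th=1.976; e=np.array([np.cos(th),np.sin(th)])
for n in('top','side'):
    p,d=cams.capture(n); np.savez('/tmp/%sF.npz'%n,p=p,d=d); C=cloud(n,d)
    for z in(70,):
        x,f=fitplate(n,p,[S0[0],S0[1],th],z0=70); r=x[:2]-S0
        print(n,x.round(2),'rms',round(f,1),'origin rel stud along/left',(r@e).round(1),(r@[-e[1],e[0]]).round(1),'dyaw deg',np.degrees(x[2]-th).round(2))
        # depth heights over tail and end areas
        for nm,pts in(('tail',[(a,b,4) for a in range(75,105,3) for b in(-12,-8,8,12)]),('frame',[(a,b,4) for a in range(-15,16,3) for b in(-25,25)]),('endbar',[(-15.5,b,4) for b in range(-24,25,4)])):
            q=proj(n,T(x,np.array(pts)+[0,0,70])).round().astype(int); zz=C[q[:,1],q[:,0],2]; dk=p[q[:,1],q[:,0]].mean(1)
            print('  ',nm,np.percentile(zz,[10,50,90]).round(1),'grey',np.median(dk))
E
```

```text
[ 1.01565709 -0.09614438  0.38472768] [257.71446895 150.97404007 235.68824027] 18.95
top [566.43 -54.59   1.98] rms 16.6 origin rel stud along/left -1.3 0.4 dyaw deg 0.02
   tail [70.2 73.7 76.8] grey 58.666666666666664
   frame [70.7 74.4 78.1] grey 59.0
   endbar [ 73.4  76.4 115.8] grey 73.33333333333333
side [568.3  -54.42   1.98] rms 36.7 origin rel stud along/left -1.9 -1.4 dyaw deg 0.04
   tail [72.9 74.  75.5] grey 83.83333333333334
   frame [73.2 74.5 94.6] grey 98.16666666666667
   endbar [73.7 74.8 75.9] grey 101.0
```

```bash
python3 - <<'E'
from h import *
for n in('top','side'):
    a=np.load('/tmp/%s0.npz'%n); p,d=cams.capture(n); C=cloud(n,d)
    for t in('tip_box','reagent','jar','plate'):
        for r in spotter.regions_of(n,t)[:2 if t!='plate' else 4]: print(n,t,round(r['conf'],2),np.round(r['extent']),np.round(np.median(C[r['pixels']&(d>0)],0)))
workorder.finish_job(); print(readout.sense()['time_s'])
E
```

```text
top tip_box 0.96 [451. 223.  37.  49.] [ 457. -330.   56.]
top jar 0.73 [428. 139.  23.  22.] [ 690. -267.   57.]
top plate 0.75 [334. 188.  49.  22.] [543.  -6.  74.]
top plate 0.6 [214. 266.  25.  19.] [329. 303.   4.]
top plate 0.56 [382. 280.  45.  20.] [ 300. -149.    4.]
side tip_box 0.77 [456. 314.  73.  82.] [ 439. -341.   56.]
side reagent 0.82 [307. 129.  18.  39.] [686. 259.  57.]
side jar 0.74 [481. 227.  32.  34.] [ 683. -273.   40.]
side jar 0.25 [455. 313.  68.  81.] [ 439. -341.   56.]
side plate 0.97 [319. 313.  54.  57.] [ 300. -153.    4.]
side plate 0.87 [192. 212.  35.  37.] [295. 275.   5.]
side plate 0.58 [351. 193.  54.  31.] [545. -18.  74.]
the job is handed in; nothing more can be done
the job is handed in; nothing more can be done
```

The lockout plate is lying flat on the deck, with its eye around the stud under the head and its tail between the ribs over the switch. I have handed the job in. The last time I read was 18.95 s, before the final camera checks, against the 54 s limit.

**What I did:** I took the plate farthest from the base by its fin. I touched the stud head with the plate's tail, which put the head's top at about 116.5 mm. Pressing the tail on the head's edge turned the plate to about 44° in the grip. I then slid the end bar under the head to the shank and drew the plate level around it. Finally I lowered it, centred it, seated it and let go. The highest force I read was about 13 N.

**What the last checks showed:**
- **Plate position:** Both cameras put the plate's top at about 74 mm, which is flat on the deck. The eye is centred on the stud within about 2 mm and 0.1° of yaw.
- **Other objects:** The tip box, bottle and jar are where they were at the start. The final top-camera check did not report the bottle, but the side camera did.

**What disagreed:**
- **Slip in the grip:** The fin slipped about 8 mm in the grip during levelling. I noticed when the inner bar touched the shank, and corrected for it.
- **Camera fits:** The automatic tilt fits were poor near level. The final position fits also left a large residual, because the head and shadows disturb them. I relied on the depth readings for flatness, which agreed.
- **No final look:** I had used up the picture views, so the released plate was checked by numbers only. The last picture I viewed, just before the final centring, showed the eye around the shank below the head.

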